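Strip the spring-test packing stack into its trays

TASK

The spring test is over: take the stack apart from the top down, one piece at a time, and stand each piece upright and flat in the wooden tray whose recess has its shape and size: the spring in the small round one, the hexagonal piece in the hexagonal one, the round piece in the large round one and the square piece in the square one. Let no piece fall over, let go of each before you take the next, and leave the tally counter and the V-block where they are.

Things in the scene. Friction and masses are not known exactly. Their poses are not given: they have to be found in the camera images.
- spring_mid (a point): Steel coil spring standing upright, 38 mm diameter, 52 mm high, the top piece of the stack; the point is its centre, 26 mm above its foot; z up along its axis. About 0.1 kg.
- hexagon_mid (a point): Hexagonal packing piece, bare metal, 46 mm across flats (53 mm across corners), 50 mm high, second from the top of the stack, under the spring; the point is its centre, 25 mm above its underside; z up, two of its flats face +y and -y of its own frame, the others every 60 degrees. About 0.25 kg.
- disc_mid (a point): Round packing piece, bare metal, 56 mm diameter, 50 mm high, third from the top, under the hexagon; the point is its centre, 25 mm above its underside; z up. About 0.35 kg.
- block_mid (a point): Square packing piece, bare metal, 66 x 66 mm, 50 mm high, the bottom of the stack, standing on the bench; the point is its centre, 25 mm above its underside; z up, x and y square to its sides. About 0.55 kg.
- small_round_tray_floor (a point): Fixed wooden tray on the bench, open recess with a dark floor and a rim 3 mm high and 7 mm wide round it. Round recess of 52 mm diameter (66 mm over the rim), for the spring. The point is the centre of the recess floor, 4 mm above the bench; z up. 
- hex_tray_floor (a point): Fixed wooden tray on the bench, open recess with a dark floor and a rim 3 mm high and 7 mm wide round it. Hexagonal recess, 60 mm across flats (74 mm over the rim), for the hexagonal piece. The point is the centre of the recess floor, 4 mm above the bench; z up. Two flats face +y and -y of its own frame; the piece fits at any turn.
- large_round_tray_floor (a point): Fixed wooden tray on the bench, open recess with a dark floor and a rim 3 mm high and 7 mm wide round it. Round recess of 70 mm diameter (84 mm over the rim), for the round piece. The point is the centre of the recess floor, 4 mm above the bench; z up. 
- square_tray_floor (a point): Fixed wooden tray on the bench, open recess with a dark floor and a rim 3 mm high and 7 mm wide round it. Square recess, 80 x 80 mm (94 x 94 mm over the rim), for the square piece, which fits when turned parallel to it within about 10 degrees. The point is the centre of the recess floor, 4 mm above the bench; z up. x and y square to its sides.
- counter_mid (a point): Bystander: small round white tally counter, 51 x 47 x 25 mm, loose on the bench; the point is its centre. To be left alone.
- vee_mid (a point): Bystander: steel V-block, 52 x 46 x 46 mm, loose on the bench; the point is its centre. To be left alone.
There are look-alikes about, which are no part of the job. What is shaped like the part that bears disc_mid but turquoise is not meant.

How it is judged:
On the way, in this order (a step that is already met when the one before it is completed fails the run):
1. the spring stands flat in the recess of the small round tray, let go (horizontal distance between spring_mid and small_round_tray_floor below 0.0115 m and height (world z) of spring_mid between 0.028 and 0.0315 m and angle between spring_mid's own z axis and vertical below 0.035 rad and contact force between the fingers and spring below 0.1 N), for 0.2 s.
2. the hexagon stands flat in the recess of the hexagonal tray, let go (horizontal distance between hexagon_mid and hex_tray_floor below 0.0115 m and height (world z) of hexagon_mid between 0.027 and 0.0305 m and angle between hexagon_mid's own z axis and vertical below 0.035 rad and contact force between the fingers and hexagon below 0.1 N), for 0.2 s.
3. the disc stands flat in the recess of the large round tray, let go (horizontal distance between disc_mid and large_round_tray_floor below 0.0115 m and height (world z) of disc_mid between 0.027 and 0.0305 m and angle between disc_mid's own z axis and vertical below 0.035 rad and contact force between the fingers and disc below 0.1 N), for 0.2 s.
4. the block stands flat in the recess of the square tray, let go (horizontal distance between block_mid and square_tray_floor below 0.0115 m and height (world z) of block_mid between 0.027 and 0.0305 m and angle between block_mid's own z axis and vertical below 0.035 rad and contact force between the fingers and block below 0.1 N), for 0.2 s.
At the end, for the whole second after the job is handed in: Each of the four pieces stands upright (within 2 degrees) on the floor of its own tray's recess, not on the rim: its centre within 11.5 mm horizontally of the recess centre and 2 mm below to 1.5 mm above its seated height (horizontal distance between spring_mid and small_round_tray_floor below 0.0115 m and height (world z) of spring_mid between 0.028 and 0.0315 m and angle between each of spring_mid, hexagon_mid, disc_mid, block_mid's own z axis and vertical below 0.035 rad and horizontal distance between hexagon_mid and hex_tray_floor below 0.0115 m and height (world z) of hexagon_mid between 0.027 and 0.0305 m and horizontal distance between disc_mid and large_round_tray_floor below 0.0115 m and height (world z) of disc_mid between 0.027 and 0.0305 m and horizontal distance between block_mid and square_tray_floor below 0.0115 m and height (world z) of block_mid between 0.027 and 0.0305 m); the robot touches nothing.
It fails at once if a piece of the stack is tipped over (angle between any of spring_mid, hexagon_mid, disc_mid, block_mid's own z axis and vertical above 0.6 rad).
It fails at once if the tally counter is disturbed (moved more than 15 mm) (distance of counter_mid from where it was at the start of the episode above 0.015 m).
It fails at once if the V-block is disturbed (moved more than 15 mm) (distance of vee_mid from where it was at the start of the episode above 0.015 m).
It also fails if it takes over 112 s, if anything falls off the work surface, if the arm or the gripper's body presses on something with over 40 N, if the wrist force passes 120 N, or if a joint passes its speed limit or range.

ROBOT

A 7-joint arm with a two-finger parallel gripper is mounted at the origin on the work surface; the furniture and walls round the work are solid. World frame = base frame: x ahead of the robot, y to its left, z up, the work surface at z = 0. Lengths are in m, angles in rad, forces in N, time in s.
With the tool pointing down it reaches from about 0.425 to 0.925 m from the base axis. Payload 6.8 kg.
Tool frame: the origin (TCP) lies on the centre line of the jaws, within the pads' length; the fingertips stand 25 mm ahead of it and the grasp point (between the pads) lies 6 mm ahead of it; z points along the fingers, y is the line along which they close (so a half turn about z gives the same grasp; the last joint's range is limited). The gripper opens to 85 mm and grips with 20 to 120 N. Pads are 22 mm wide; open, the fingers measure 114 mm over their backs; the gripper's body (76 mm by 85 mm) begins 54 mm behind the grasp point. The pads swing forward as they close: fully open they stand 13 mm farther back than shut.
Start: joints at [1.23, 0.477, 0.022, 1.555, -0.011, 1.109, -0.083], TCP at [0.156, -0.657, 0.221] pointing down, gripper open.
Joint ranges: [-2.96, 2.96], [-0.34, 2.1], [-1.41, 1.46], [0.24, 2.44], [-1.37, 4.51], [0.17, 1.92], [-2.96, 2.96]. Speed limits (rad/s): [2.39, 2.39, 3.14, 3.14, 3.14, 3.14, 3.14].

INTERFACE

Orientations are given as a rotation vector (axis times angle).
In Python, from bench import telemetry, grab_frame, job gives the robot as it stands.
- The arm moves only by the tool apply_moves, never from a script. Its argument "rows" is a list of rows, each a list of 2 entries, a list of its own where there are three numbers: the shift along the tool's x, y, z each as a share of 250 mm, from -1 to 1, then the turn, a rotation vector about the tool's x, y, z each as a share of pi rad, from -1 to 1. A call has 1 to 10 rows; each row is the pose to reach, as a shift and turn from the pose commanded when the call began, along the tool's axes at that moment, turning the shorter way round; what a row does not reach only later rows make up. A row lasts 1/8 s, in which the tool goes at most 62.5 mm and 10.7 degrees, less where a joint would pass 70% of its speed; a pose out of reach is approached as far as the arm can. A call with a number of a shift or a turn outside -1 to 1 is refused whole. A call with a gripper value outside its range is refused whole. "jaw" is the gripper's target within -1 to 1 (fully open at 1, half-way at 0, shut at -1), set as the call begins (left out, the last holds). The fingers move at their own pace and stop on an object; "newtons" is the grip in N (left out, the last holds). Time passes only in rows, so rows that repeat a pose let the fingers close. It gives the time, the measured TCP pose, the force, the opening and the grip force at its end, in the units of the state.
- telemetry.get_obs(): the state, without advancing time (a new reading comes with each control period).
- grab_frame(name): name is "scene" or "top"; returns a dict with "frame" (400x640x3 uint8, red, green, blue), "vertical_fov" (degrees; the focal length in pixels is half the picture's height over the tangent of half this angle, whatever the lens; pixels are square), "cx", "cy" (the principal point, pixels), "origin" and "attitude" of the camera in the world. Camera axes: x right, y up, looking along -z (the intrinsics and any distortion apply to the point x, -y, -z); pixel columns grow to the right and rows downward; lengths in m; the calibration is good to about 2 mm. A picture is of the moment at which its call begins. There is no depth.
- job.hand_in(): hands the job in; it is judged then, once.
The state is a dict: "clock": time; "joints": joint angles; "qvel": joint speeds; "tau": joint torques, N m; "tcp_pos": TCP position; "orientation": TCP orientation; "contact_force": force on the tool from outside, world axes, zero at the start; "moment": the same for the moment, N m; "grip_width": finger opening in m; "gripper_force": force on a finger pad.
Only numpy, scipy, OpenCV 4.12 (cv2) and the standard library are available. Lean on these libraries where they do the work, as an engineer would, in place of code of your own. Each camera call takes 0.05 s, during which the arm holds its last target. There are 200 camera calls.

## Working session

There is one attempt and no reset: what is moved stays moved. The work goes in short steps, Python scripts to look and compute and a tool call to move; the robot and the scene stay as the last step left them, time stands still between calls to the robot, and variables do not carry over. Pictures are saved under pics/ and viewed, at most 14 in all, crops included, and the job is handed in when it is done.

Besides the shell and the picture viewer there is one more tool, called as name([rows], argument=value, ...), one row to a line, values as JSON. apply_moves: Moves the arm, as the interface text tells. Its arguments: {"type":"object","properties":{"rows":{"type":"array"},"jaw":{"type":"number"},"newtons":{"type":"number"}},"required":["rows"]}

```bash
mkdir -p pics; ls; python3 - <<'E'
from bench import telemetry, grab_frame
import cv2, pickle
for n in("scene","top"):
    f=grab_frame(n); cv2.imwrite(f"pics/{n}0.png",f["frame"][:,:,::-1]); pickle.dump(f,open(n+".pkl","wb"))
    print({k:v for k,v in f.items() if k!="frame"})
print(telemetry.get_obs())
E
```

```text
pics
{'vertical_fov': 44.62277233426044, 'cx': 319.3464374809703, 'cy': 196.6449363892444, 'origin': array([1.06597168, 0.83440572, 0.87240044]), 'attitude': array([0.32651523, 1.14920387, 2.36301897])}
{'vertical_fov': 57.899751672882594, 'cx': 316.4113281436598, 'cy': 205.4219998749151, 'origin': array([0.43872351, 0.01613283, 0.9849489 ]), 'attitude': array([ 0.11315515, -0.15629233, -1.59278823])}
{'clock': 0.1, 'joints': array([ 1.22990031,  0.47771518,  0.02234055,  1.55631795, -0.01150437,
        1.10928377, -0.08306428]), 'qvel': array([-0.00120365, -0.00168699,  0.00199258, -0.00234531, -0.00074782,
        0.00092927, -0.00038286]), 'tau': array([ 5.41681584e-03, -5.97759533e+01,  1.61412813e+00, -2.81952453e+01,
        1.27627634e-02,  5.04481955e-03,  3.58564080e-05]), 'tcp_pos': array([ 0.15559284, -0.65628042,  0.22033903]), 'orientation': array([-3.11876635e+00, -3.64755129e-01,  4.62528671e-04]), 'contact_force': array([ 0.55397022,  0.57926829, -0.04568189]), 'moment': array([ 0.01599151, -0.01852688,  0.02746721]), 'gripper_force': 0.0, 'grip_width': 0.08570136848051783}
```

View pics/scene0.png

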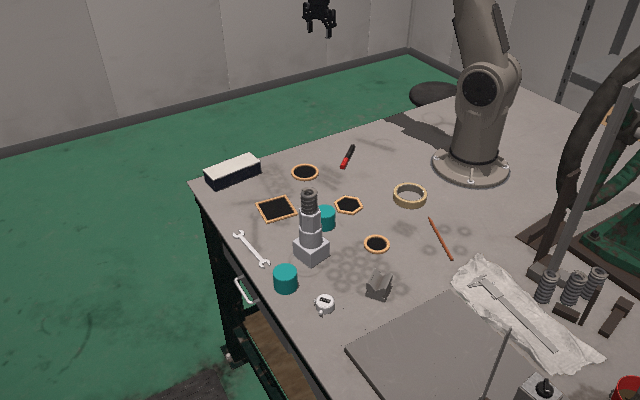

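View pics/top0.png

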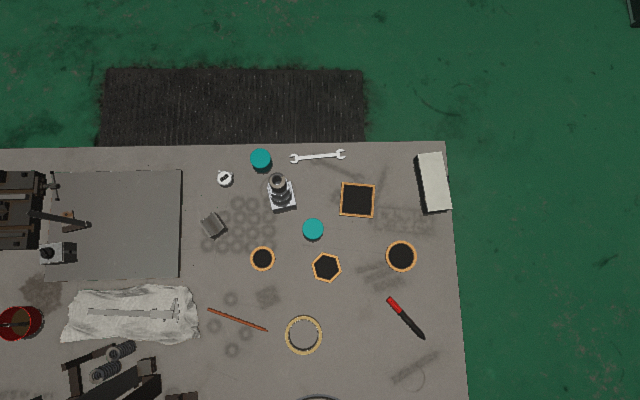

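The two pictures show the stack at scene (310,230) / top (280,190). Turquoise discs are at scene (285,279) and (327,217), and springs lie on the bench at right (570,285). The four dark-floored trays are at scene (376,243), (348,205), (305,172) and (276,208). The tape ring at (409,195) has no dark floor.

Candidates:
- **Spring:** the stack top at scene (309,197), or the bench springs at (545,288), (571,288) and (597,280). I choose the stack top.
- **Disc:** the stack's grey one at (310,238), or the turquoise ones, which are excluded.

```bash
cat > h.py <<'E'
import numpy as np, cv2, pickle
from scipy.spatial.transform import Rotation as R
def foc(f): return 200/np.tan(np.radians(f["vertical_fov"]/2))
def ray(f,px):
    px=np.atleast_2d(px).astype(float); k=foc(f)
    d=np.c_[(px[:,0]-f["cx"])/k,-(px[:,1]-f["cy"])/k,-np.ones(len(px))]
    return d@R.from_rotvec(f["attitude"]).as_matrix().T
def onplane(f,px,z):
    d=ray(f,px); o=f["origin"]; return o+d*((z-o[2])/d[:,2])[:,None]
def proj(f,P):
    c=(np.atleast_2d(P)-f["origin"])@R.from_rotvec(f["attitude"]).as_matrix()
    return np.c_[f["cx"]-foc(f)*c[:,0]/c[:,2], f["cy"]+foc(f)*c[:,1]/c[:,2]]
E
python3 - <<'E'
from h import *
np.set_printoptions(precision=4,suppress=True)
for n,roi in(("scene",(240,150,420,270)),("top",(220,160,430,300))):
    f=pickle.load(open(n+".pkl","rb")); im=f["frame"]
    m=(im.max(2)<50).astype(np.uint8); x0,y0,x1,y1=roi
    mm=np.zeros_like(m); mm[y0:y1,x0:x1]=m[y0:y1,x0:x1]
    c,_=cv2.findContours(mm,cv2.RETR_EXTERNAL,cv2.CHAIN_APPROX_NONE)
    for k in c:
        if cv2.contourArea(k)<80: continue
        P=onplane(f,k[:,0],.004)[:,:2].astype(np.float32)
        M=cv2.moments(P); r=cv2.minAreaRect(P)
        print(n,k[:,0].mean(0),"cent",M["m10"]/M["m00"],M["m01"]/M["m00"],"rect",r)
    x,y=(270,180) if n=="scene" else (230,140)
    cv2.imwrite(f"pics/{n}c.png",cv2.resize(im[y:y+120,x:x+100,::-1],None,fx=5,fy=5,interpolation=cv2.INTER_CUBIC))
E
```

```text
scene [376.3636 243.3409] cent 0.4626792100897923 0.13406454222598252 rect ((0.46299242973327637, 0.134118914604187), (0.04084981605410576, 0.04705764353275299), 58.50127029418945)
scene [348.     204.1875] cent 0.4341236522262032 -0.0365466822848486 rect ((0.43440407514572144, -0.03674896061420441), (0.05216532573103905, 0.058554571121931076), 43.72089385986328)
scene [275.3418 208.3038] cent 0.6173530353517801 -0.12826282848786008 rect ((0.6169662475585938, -0.12815119326114655), (0.0741359144449234, 0.07635979354381561), 83.40290832519531)
scene [304.234  171.3617] cent 0.4586067343505478 -0.24067123587625017 rect ((0.4596625566482544, -0.24069266021251678), (0.05896846577525139, 0.06195726990699768), 58.53251266479492)
scene [249.6167 171.8167] cent 0.6025915786702368 -0.3272467704417884 rect ((0.6035497784614563, -0.32761654257774353), (0.0949181541800499, 0.053114186972379684), 4.0167670249938965)
top [325.9677 266.9677] cent 0.44011028585186956 -0.033977756262334874 rect ((0.44035208225250244, -0.03402277082204819), (0.06083139777183533, 0.05581572651863098), 12.63003158569336)
top [261.9583 258.0208] cent 0.4684357318710739 0.13673117710103705 rect ((0.46860235929489136, 0.1377023309469223), (0.045434921979904175, 0.042407214641571045), 88.4366455078125)
top [400.6567 255.7015] cent 0.4646690246247218 -0.23710513103172914 rect ((0.4649721682071686, -0.23686771094799042), (0.06314116716384888, 0.06168609857559204), 88.37057495117188)
top [356.7757 199.2897] cent 0.6224346404758452 -0.12564005710704407 rect ((0.6225225925445557, -0.1255502700805664), (0.07669176906347275, 0.0765177309513092), 83.32532501220703)
top [420.2627 187.3898] cent 0.6544971307921208 -0.30478665409406636 rect ((0.6549105048179626, -0.30441319942474365), (0.15602879226207733, 0.017987003549933434), 8.380873680114746)
```

View pics/scenec.png

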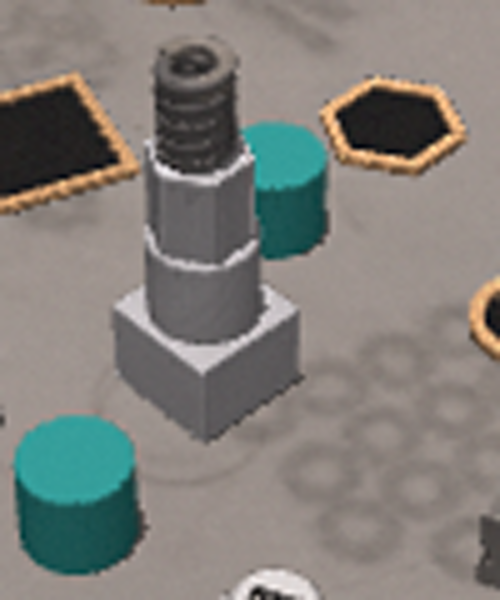

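View pics/topc.png

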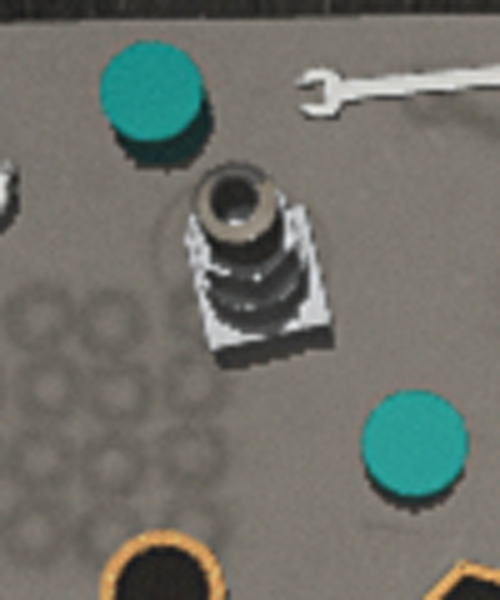

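```bash
python3 - <<'E'
from h import *
np.set_printoptions(precision=4,suppress=True)
S=pickle.load(open("scene.pkl","rb"));T=pickle.load(open("top.pkl","rb"))
sc=lambda *p:np.array(p)/5+(270,180)
tc=lambda *p:np.array(p)/5+(230,140)
print("spring",onplane(S,sc((197,62)),.2),onplane(T,tc((237,202)),.2))
print("block S",onplane(S,sc((115,308),(300,310),(207,368)),.05),onplane(S,sc((207,440)),0))
print("block T",onplane(T,tc((303,205),(330,322),(215,350),(187,225)),.05))
print("turq top",onplane(S,sc((75,458),(275,155)),.05),onplane(T,tc((153,92),(416,443)),.05))
print("counter,vee",onplane(T,[[225,179],[213,224]],.03))
# outer rim, orange mask
for n,f in(("S",S),("T",T)):
    hsv=cv2.cvtColor(f["frame"],cv2.COLOR_RGB2HSV)
    m=cv2.inRange(hsv,(8,90,120),(25,255,255))
    c,_=cv2.findContours(m,cv2.RETR_EXTERNAL,cv2.CHAIN_APPROX_NONE)
    for k in c:
        if cv2.contourArea(k)<250: continue
        P=onplane(f,k[:,0],.005)[:,:2].astype(np.float32);M=cv2.moments(P);r=cv2.minAreaRect(P)
        print(n,k[:,0].mean(0),M["m10"]/M["m00"],M["m01"]/M["m00"],r[1:])
E
```

```text
spring [[0.6274 0.0795 0.2   ]] [[0.6325 0.0778 0.2   ]]
block S [[0.6644 0.0598 0.05  ]
 [0.588  0.1083 0.05  ]
 [0.6472 0.1189 0.05  ]] [[0.6472 0.118  0.    ]]
block T [[0.6672 0.0547 0.05  ]
 [0.6038 0.0416 0.05  ]
 [0.5904 0.1019 0.05  ]
 [0.6577 0.1161 0.05  ]]
turq top [[0.7284 0.1372 0.05  ]
 [0.5355 0.0017 0.05  ]] [[ 0.731   0.1338  0.05  ]
 [ 0.539  -0.0018  0.05  ]]
counter,vee [[0.6815 0.2321 0.03  ]
 [0.5601 0.2619 0.03  ]]
S [376.4516 243.5484] 0.46315173025862777 0.13507582896109543 ((0.0630735531449318, 0.06486742198467255), 58.50042724609375)
S [348.1791 204.791 ] 0.43560231910515135 -0.034579574443972604 ((0.08342968672513962, 0.07482185959815979), 72.27999877929688)
S [275.72 208.72] 0.6174486736838476 -0.1263783373957808 ((0.0973258689045906, 0.09487221390008926), 83.33382415771484)
S [304.4677 171.5645] 0.4593814767666587 -0.23876917320357424 ((0.08567725121974945, 0.08302634209394455), 76.96931457519531)
T [303.0283 334.7642] 0.2686220027949494 0.03095369855344663 ((0.0933028906583786, 0.09403044730424881), 88.24290466308594)
T [326.0723 267.2169] 0.4398108964707324 -0.03402313350827384 ((0.07296772301197052, 0.0828544944524765), 43.094425201416016)
T [261.8406 258.2029] 0.46831144269440833 0.13653599579217915 ((0.06434065103530884, 0.06355182081460953), 88.45240783691406)
T [401.1011 255.7528] 0.4643815718157367 -0.23766668321650805 ((0.08166933059692383, 0.08328249305486679), 86.4778823852539)
T [356.8372 199.6047] 0.6218235569625973 -0.12593581069784454 ((0.09376782178878784, 0.09380166977643967), 83.38412475585938)
```

```bash
cat >> h.py <<'E'
def go(x,y,z,yaw=None):
    """print shift/turn shares for a tool-down target; yaw = world angle (deg) of tool x axis"""
    from bench import telemetry
    o=telemetry.get_obs(); R0=R.from_rotvec(o["orientation"]); M=R0.as_matrix()
    y0=np.degrees(np.arctan2(M[1,0],M[0,0])); yaw=y0 if yaw is None else yaw
    c,s=np.cos(np.radians(yaw)),np.sin(np.radians(yaw))
    Rt=R.from_matrix(np.array([[c,s,0],[s,-c,0],[0,0,-1.]]))
    sh=R0.inv().apply(np.array([x,y,z])-o["tcp_pos"])/.25; tu=(R0.inv()*Rt).as_rotvec()/np.pi
    print("tcp",o["tcp_pos"].round(4),"yaw",y0.round(2),"w",round(o["grip_width"],4),"F",o["contact_force"].round(1),"t",o["clock"])
    print("shift",sh.round(4),"turn",tu.round(4))
E
python3 -c "
from h import *
go(.628,.079,.27,12)"
```

```text
tcp [ 0.1556 -0.6563  0.2203] yaw 13.34 w 0.0857 F [ 0.6  0.6 -0. ] t 0.1
shift [ 2.5173 -2.426  -0.1951] turn [-0.0005  0.      0.0075]
```

apply_moves([
  [[0.2, -0.2, -0.195], [0, 0, 0.0075]],
  [[0.4, -0.4, -0.195], [0, 0, 0.0075]],
  [[0.6, -0.6, -0.195], [0, 0, 0.0075]],
  [[0.84, -0.81, -0.195], [0, 0, 0.0075]],
  [[0.84, -0.81, -0.195], [0, 0, 0.0075]],
  [[0.84, -0.81, -0.195], [0, 0, 0.0075]],
  [[0.84, -0.81, -0.195], [0, 0, 0.0075]],
])

```text
clock: 0.98
tcp_pos: [0.3128, -0.4117, 0.2698]
orientation: [3.124, 0.328, -0.001]
contact_force: [-0.9, -0.4, -0.3]
grip_width: 0.0852
gripper_force: 0.0
```

apply_moves([
  [[0.84, -0.81, 0], [0, 0, 0]],
  [[0.84, -0.81, 0], [0, 0, 0]],
  [[0.84, -0.81, 0], [0, 0, 0]],
  [[0.84, -0.81, 0], [0, 0, 0]],
  [[0.84, -0.81, 0], [0, 0, 0]],
  [[0.84, -0.81, 0], [0, 0, 0]],
  [[0.84, -0.81, 0], [0, 0, 0]],
])

```text
clock: 1.85
tcp_pos: [0.476, -0.1718, 0.2695]
orientation: [3.125, 0.323, -0.002]
contact_force: [0.4, -0.3, 0.2]
grip_width: 0.0854
gripper_force: 0.0
```

```bash
python3 -c "
from h import *
go(.628,.079,.27,12)"
```

```text
tcp [ 0.476  -0.1718  0.2695] yaw 11.81 w 0.0854 F [ 0.4 -0.3  0.2] t 1.85
shift [ 0.8006 -0.8575 -0.0029] turn [ 0.0001  0.0004 -0.001 ]
```

apply_moves([
  [[0.8, -0.857, -0.003], [0, 0, 0]],
  [[0.8, -0.857, -0.003], [0, 0, 0]],
  [[0.8, -0.857, -0.003], [0, 0, 0]],
  [[0.8, -0.857, -0.003], [0, 0, 0]],
  [[0.8, -0.857, -0.003], [0, 0, 0]],
  [[0.8, -0.857, -0.003], [0, 0, 0]],
  [[0.8, -0.857, -0.003], [0, 0, 0]],
  [[0.8, -0.857, -0.003], [0, 0, 0]],
  [[0.8, -0.857, -0.003], [0, 0, 0]],
])

```text
clock: 2.98
tcp_pos: [0.6277, 0.0797, 0.2709]
orientation: [3.124, 0.324, 0.0]
contact_force: [-0.1, -0.9, 0.5]
grip_width: 0.0851
gripper_force: 0.0
```

```bash
python3 - <<'E'
from h import *
from bench import grab_frame
go(.628,.079,.182,12)
o=[]
for n,g,x,y in(("scene",(.628,.079,.245),265,140),("top",(.628,.079,.245),230,120)):
    f=grab_frame(n); pickle.dump(f,open(n+"1.pkl","wb")); print(n,proj(f,g))
    o.append(cv2.resize(f["frame"][y:y+120,x:x+80,::-1],None,fx=5,fy=5,interpolation=cv2.INTER_CUBIC))
cv2.imwrite("pics/hov.png",np.hstack(o))
E
```

```text
tcp [0.6277 0.0797 0.2709] yaw 11.85 w 0.0851 F [-0.1 -0.9  0.5] t 2.975
shift [0.0004 0.0028 0.3557] turn [ 0.0002 -0.     -0.0008]
scene [[308.83035497 176.18407367]]
top [[275.11769323 177.40172365]]
```

View pics/hov.png

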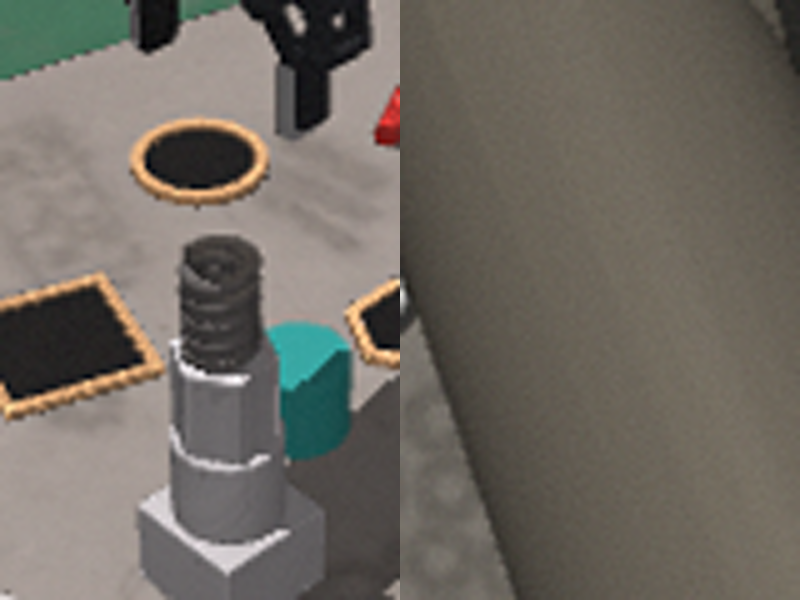

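```bash
python3 - <<'E'
from h import *
np.set_printoptions(precision=4,suppress=True)
S=pickle.load(open("scene1.pkl","rb"))
t=np.array([.6277,.0797,.2709]); y=np.array([.206,-.979,0]); x=np.array([.979,.206,0])
for dz in(0,-.012,-.025):
    print(dz,proj(S,[t+a*.05*y+b*.011*x+[0,0,dz] for a in(-1,1) for b in(-1,1)]).ravel())
print(proj(S,[t-[0,0,.07]]), onplane(S,[[310.7,157.5]],.258),onplane(S,[[310.7,157.5]],.246))
im=S["frame"][100:220,250:350,::-1]
cv2.imwrite("pics/sc1.png",cv2.resize(im,None,fx=5,fy=5,interpolation=cv2.INTER_CUBIC))
E
```

```text
0 [328.704  174.3196 321.2028 178.5021 297.5097 155.4557 290.0606 159.209 ]
-0.012 [328.6304 178.8923 321.1823 183.0976 297.65   159.9181 290.2532 163.6947]
-0.025 [328.5519 183.7733 321.1603 188.0022 297.8    164.685  290.4589 168.4858]
[[309.3378 192.1655]] [[0.5964 0.0342 0.258 ]] [[0.5872 0.0186 0.246 ]]
```

View pics/sc1.png

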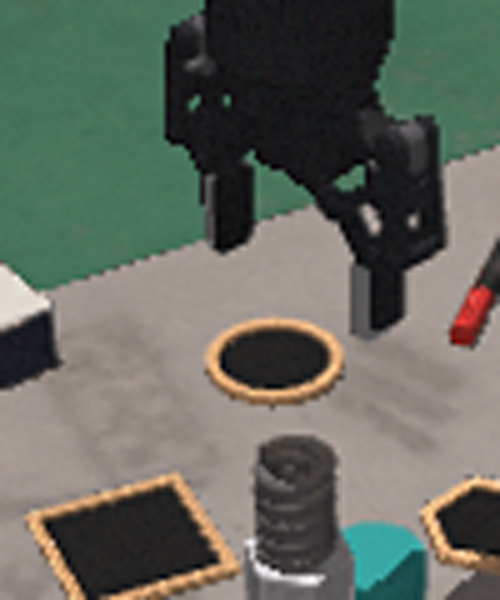

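apply_moves([
  [[0.001, 0.003, 0.1], [0, 0, 0]],
  [[0.001, 0.003, 0.19], [0, 0, 0]],
  [[0.001, 0.003, 0.19], [0, 0, 0]],
  [[0.001, 0.003, 0.19], [0, 0, 0]],
])

```text
clock: 3.58
tcp_pos: [0.6287, 0.0809, 0.2242]
orientation: [-3.124, -0.328, -0.002]
contact_force: [0.3, 0.4, 0.6]
grip_width: 0.0856
gripper_force: 0.0
```

```bash
python3 - <<'E'
from h import *
from bench import grab_frame
go(.628,.079,.182,12)
S=grab_frame("scene")
pickle.dump(S,open("scene2.pkl","wb"))
im=S["frame"][110:230,260:360,::-1]
cv2.imwrite("pics/sc2.png",cv2.resize(im,None,fx=5,fy=5,interpolation=cv2.INTER_CUBIC))
E
```

```text
tcp [0.6287 0.0809 0.2242] yaw 11.98 w 0.0856 F [0.3 0.4 0.6] t 3.575
shift [-0.0047  0.0068  0.1689] turn [ 0.     -0.0004 -0.0001]
```

View pics/sc2.png

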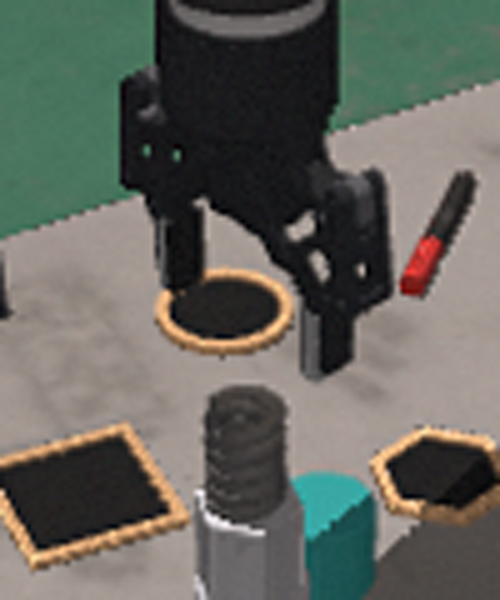

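apply_moves([
  [[-0.004, 0.006, 0.06], [0, 0, 0]],
  [[-0.004, 0.006, 0.12], [0, 0, 0]],
  [[-0.004, 0.006, 0.12], [0, 0, 0]],
  [[-0.004, 0.006, 0.12], [0, 0, 0]],
])

```text
clock: 4.12
tcp_pos: [0.6276, 0.0792, 0.1931]
orientation: [-3.124, -0.328, 0.0]
contact_force: [-0.5, -0.3, 0.3]
grip_width: 0.0856
gripper_force: 0.0
```

```bash
python3 - <<'E'
from h import *
from bench import grab_frame
go(.628,.079,.182,12)
S=grab_frame("scene");T=grab_frame("top")
pickle.dump(S,open("scene3.pkl","wb"))
im=np.hstack([S["frame"][110:230,260:340,::-1],T["frame"][110:230,230:310,::-1]])
cv2.imwrite("pics/sc3.png",cv2.resize(im,None,fx=5,fy=5,interpolation=cv2.INTER_CUBIC))
E
```

```text
tcp [0.6276 0.0792 0.1931] yaw 11.99 w 0.0856 F [-0.5 -0.3  0.3] t 4.125
shift [0.0013 0.0012 0.0444] turn [-0.      0.0001 -0.    ]
```

View pics/sc3.png

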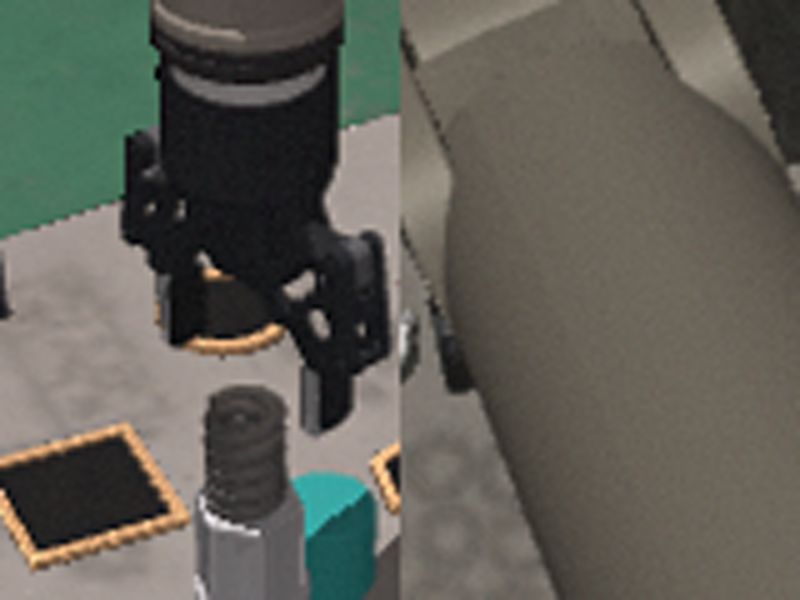

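```bash
python3 - <<'E'
from h import *
from bench import grab_frame
np.set_printoptions(precision=1,suppress=True)
S=pickle.load(open("scene3.pkl","rb"));T=pickle.load(open("top.pkl","rb"))
x=np.array([.978,.208,0]); y=np.array([.208,-.978,0])
for nm,t in(("V",np.array([.6276,.0792,0])),("H",np.array([.597,.035,0]))):
  for z in (.18,.211,.25,.29):
    P=[t-.057*y+b*.011*x+[0,0,z] for b in(-1,1)]
    print(nm,z,"top crop",((proj(T,P)-(230,110))*5+(400,0)).ravel(),"scene crop",((proj(S,P)-(260,110))*5).ravel())
E
```

```text
V 0.18 top crop [519.7 424.5 509.6 378.3] scene crop [351.5 493.4 316.  515.3]
V 0.211 top crop [509.3 410.3 498.9 362.4] scene crop [352.6 438.9 316.5 460.5]
V 0.25 top crop [495.1 390.8 484.3 340.6] scene crop [354.  367.4 317.  388.7]
V 0.29 top crop [479.  368.7 467.6 315.7] scene crop [355.5 290.6 317.6 311.5]
H 0.18 top crop [618.2 488.8 607.7 442.2] scene crop [355.8 419.8 321.7 440. ]
H 0.211 top crop [611.7 477.1 600.8 428.7] scene crop [356.9 366.  322.2 386. ]
H 0.25 top crop [602.7 461.  591.2 410.1] scene crop [358.3 295.7 322.9 315.4]
H 0.29 top crop [592.4 442.6 580.4 389. ] scene crop [359.9 220.3 323.6 239.6]
```

apply_moves([
  [[0.001, 0.001, 0.04], [0, 0, 0]],
  [[0.001, 0.001, 0.076], [0, 0, 0]],
  [[0.001, 0.001, 0.076], [0, 0, 0]],
  [[0.001, 0.001, 0.076], [0, 0, 0]],
])

```text
clock: 4.72
tcp_pos: [0.6279, 0.079, 0.1741]
orientation: [-3.124, -0.328, 0.0]
contact_force: [0.2, -0.7, 0.9]
grip_width: 0.0855
gripper_force: 0.0
```

apply_moves([
  [[0, 0, 0], [0, 0, 0]],
  [[0, 0, 0], [0, 0, 0]],
  [[0, 0, 0], [0, 0, 0]],
  [[0, 0, 0], [0, 0, 0]],
  [[0, 0, 0], [0, 0, 0]],
  [[0, 0, 0], [0, 0, 0]],
  [[0, 0, 0], [0, 0, 0]],
  [[0, 0, 0], [0, 0, 0]],
], jaw=-0.05, newtons=20)

```text
clock: 5.72
tcp_pos: [0.6279, 0.0789, 0.1742]
orientation: [3.124, 0.328, -0.0]
contact_force: [-0.0, -0.2, 1.6]
grip_width: 0.0405
gripper_force: 0.0
```

```bash
python3 - <<'E'
from h import *
from bench import grab_frame
go(.628,.079,.182,12)
S=grab_frame("scene")
pickle.dump(S,open("scene4.pkl","wb"))
im=S["frame"][140:240,270:350,::-1]
cv2.imwrite("pics/sc4.png",cv2.resize(im,None,fx=6,fy=6,interpolation=cv2.INTER_CUBIC))
E
```

```text
tcp [0.6279 0.0789 0.1742] yaw 11.99 w 0.0405 F [-0.  -0.2  1.6] t 5.725
shift [ 0.0005 -0.0001 -0.0313] turn [ 0.      0.     -0.0001]
```

View pics/sc4.png

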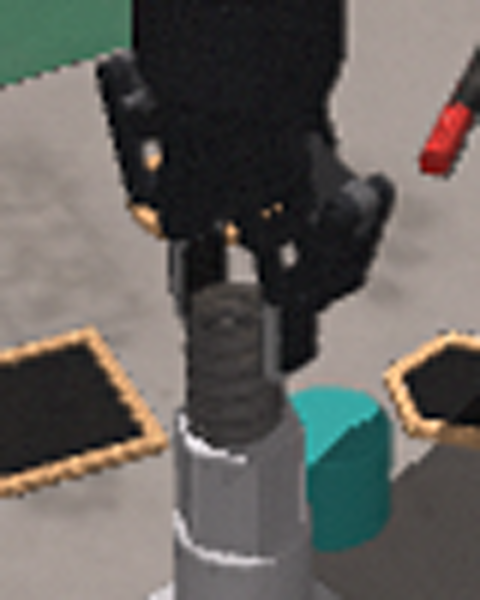

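apply_moves([
  [[0, 0, 0], [0, 0, 0]],
  [[0, 0, 0], [0, 0, 0]],
  [[0, 0, 0], [0, 0, 0]],
  [[0, 0, 0], [0, 0, 0]],
], jaw=-0.3, newtons=20)

```text
clock: 6.28
tcp_pos: [0.628, 0.0788, 0.1744]
orientation: [3.124, 0.328, 0.001]
contact_force: [-0.1, -0.9, 1.8]
grip_width: 0.0361
gripper_force: 20.3
```

apply_moves([
  [[0, 0, -0.08], [0, 0, 0]],
  [[0, 0, -0.2], [0, 0, 0]],
  [[0, 0, -0.2], [0, 0, 0]],
])

```text
clock: 6.65
tcp_pos: [0.6296, 0.0799, 0.2278]
orientation: [-3.124, -0.328, -0.009]
contact_force: [-0.3, 0.1, -2.1]
grip_width: 0.0363
gripper_force: 20.4
```

```bash
python3 - <<'E'
from h import *
from bench import grab_frame
go(.4637,.136,.224,12)
S=grab_frame("scene")
pickle.dump(S,open("scene5.pkl","wb"))
im=np.vstack([S["frame"][120:220,270:350,::-1]])
cv2.imwrite("pics/sc5.png",cv2.resize(im,None,fx=6,fy=6,interpolation=cv2.INTER_CUBIC))
E
```

```text
tcp [0.6296 0.0799 0.2278] yaw 12.0 w 0.0363 F [-0.3  0.1 -2.1] t 6.65
shift [-0.6025 -0.3576  0.0117] turn [-0.     -0.0018  0.    ]
```

View pics/sc5.png

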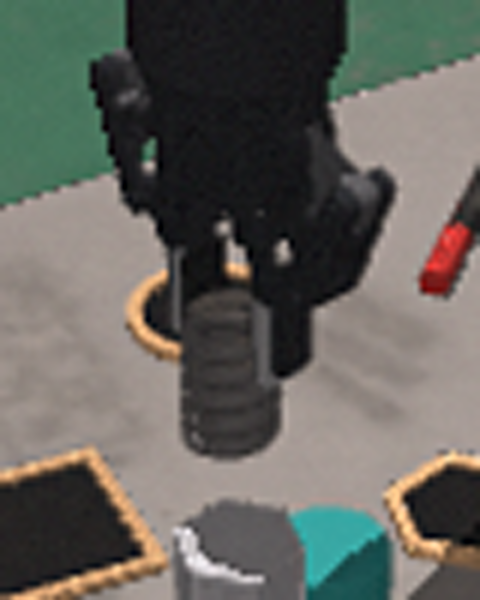

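apply_moves([
  [[-0.08, -0.05, 0.01], [0, 0, 0]],
  [[-0.2, -0.12, 0.01], [0, 0, 0]],
  [[-0.35, -0.21, 0.01], [0, 0, 0]],
  [[-0.48, -0.285, 0.01], [0, 0, 0]],
  [[-0.57, -0.34, 0.01], [0, 0, 0]],
  [[-0.6025, -0.3576, 0.01], [0, 0, 0]],
  [[-0.6025, -0.3576, 0.01], [0, 0, 0]],
  [[-0.6025, -0.3576, 0.01], [0, 0, 0]],
  [[-0.6025, -0.3576, 0.01], [0, 0, 0]],
])

```text
clock: 7.82
tcp_pos: [0.4627, 0.1347, 0.2215]
orientation: [-3.124, -0.326, 0.0]
contact_force: [0.9, 0.2, -1.6]
grip_width: 0.0361
gripper_force: 20.4
```

```bash
python3 - <<'E'
from h import *
go(.4637,.136,.031,12)
E
```

```text
tcp [0.4627 0.1347 0.2215] yaw 11.92 w 0.0361 F [ 0.9  0.2 -1.6] t 7.825
shift [ 0.005  -0.004   0.7622] turn [-0.0001  0.     -0.0004]
```

apply_moves([
  [[0.005, -0.004, 0.1], [0, 0, 0]],
  [[0.005, -0.004, 0.3], [0, 0, 0]],
  [[0.005, -0.004, 0.5], [0, 0, 0]],
  [[0.005, -0.004, 0.65], [0, 0, 0]],
  [[0.005, -0.004, 0.72], [0, 0, 0]],
  [[0.005, -0.004, 0.752], [0, 0, 0]],
  [[0.005, -0.004, 0.76], [0, 0, 0]],
  [[0.005, -0.004, 0.76], [0, 0, 0]],
  [[0.005, -0.004, 0.76], [0, 0, 0]],
])

```text
clock: 8.95
tcp_pos: [0.4637, 0.1365, 0.0326]
orientation: [-3.124, -0.328, -0.003]
contact_force: [0.5, 0.5, -1.2]
grip_width: 0.036
gripper_force: 20.4
```

```bash
python3 - <<'E'
from h import *
from bench import grab_frame
go(.4637,.136,.029,12)
S=grab_frame("scene");T=grab_frame("top")
pickle.dump((S,T),open("st6.pkl","wb"))
a=cv2.resize(S["frame"][190:270,340:420,::-1],None,fx=5,fy=5,interpolation=cv2.INTER_CUBIC)
b=cv2.resize(T["frame"][160:240,250:330,::-1],None,fx=5,fy=5,interpolation=cv2.INTER_CUBIC)
cv2.imwrite("pics/st6.png",np.hstack([a,b]))
E
```

```text
tcp [0.4637 0.1365 0.0326] yaw 11.98 w 0.036 F [ 0.5  0.5 -1.2] t 8.95
shift [-0.0006  0.002   0.0144] turn [-0.     -0.0006 -0.0001]
```

View pics/st6.png

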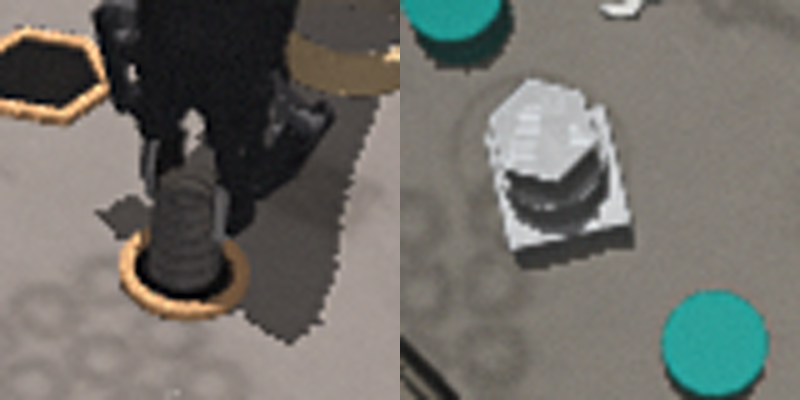

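apply_moves([
  [[0, 0.001, 0.008], [0, 0, 0]],
  [[0, 0.001, 0.014], [0, 0, 0]],
  [[0, 0.001, 0.018], [0, 0, 0]],
  [[0, 0.001, 0.018], [0, 0, 0]],
])

```text
clock: 9.55
tcp_pos: [0.4634, 0.136, 0.0282]
orientation: [3.124, 0.328, 0.001]
contact_force: [-3.2, -1.8, 13.9]
grip_width: 0.0362
gripper_force: 21.6
```

```bash
python3 - <<'E'
from h import *
np.set_printoptions(precision=4,suppress=True)
go(.4637,.136,.027,12)
S,T=pickle.load(open("st6.pkl","rb"))
c=np.array([(530,80),(582,92),(600,140),(562,180),(508,168),(487,120)])
P=onplane(T,(c-(400,0))/5+(250,160),.15)
d=np.diff(np.vstack([P,P[:1]]),axis=0)
print(P[:,:2],P.mean(0),np.degrees(np.arctan2(d[:,1],d[:,0])),np.hypot(d[:,0],d[:,1]))
a=np.degrees(np.arctan2(d[:,1],d[:,0]));print(a%60)
E
```

```text
tcp [0.4634 0.136  0.0282] yaw 11.98 w 0.0362 F [-3.2 -1.8 13.9] t 9.55
shift [0.001  0.0003 0.0047] turn [ 0.0003 -0.0002 -0.0001]
[[0.6557 0.085 ]
 [0.6493 0.0604]
 [0.6258 0.0523]
 [0.607  0.0704]
 [0.6133 0.0957]
 [0.6367 0.1054]] [0.6313 0.0782 0.15  ] [-104.6201 -160.8716  136.072    75.894    22.5733  -47.0869] [0.0253 0.0248 0.0261 0.026  0.0253 0.0279]
[15.3799 19.1284 16.072  15.894  22.5733 12.9131]
```

apply_moves([
  [[0, 0, -0.002], [0, 0, 0]],
  [[0, 0, -0.002], [0, 0, 0]],
  [[0, 0, -0.002], [0, 0, 0]],
  [[0, 0, -0.002], [0, 0, 0]],
  [[0, 0, -0.002], [0, 0, 0]],
  [[0, 0, -0.002], [0, 0, 0]],
  [[0, 0, -0.002], [0, 0, 0]],
], jaw=1)

```text
clock: 10.42
tcp_pos: [0.463, 0.1361, 0.0277]
orientation: [3.124, 0.328, -0.0]
contact_force: [-0.4, -0.3, 0.5]
grip_width: 0.0853
gripper_force: 0.0
```

apply_moves([
  [[0, 0, -0.2], [0, 0, 0]],
  [[0, 0, -0.4], [0, 0, 0]],
  [[0, 0, -0.65], [0, 0, 0]],
  [[0, 0, -0.8], [0, 0, 0]],
  [[0, 0, -0.8], [0, 0, 0]],
  [[0, 0, -0.8], [0, 0, 0]],
])

```text
clock: 11.18
tcp_pos: [0.4625, 0.1357, 0.2269]
orientation: [3.124, 0.328, -0.002]
contact_force: [-0.0, 0.2, -0.8]
grip_width: 0.0858
gripper_force: 0.0
```

```bash
python3 - <<'E'
from h import *
from bench import grab_frame
np.set_printoptions(precision=4,suppress=True)
go(.627,.0793,.2,16.5)
S=grab_frame("scene");pickle.dump(S,open("s7.pkl","wb"))
cv2.imwrite("pics/s7.png",cv2.resize(S["frame"][170:270,270:410,::-1],None,fx=5,fy=5,interpolation=cv2.INTER_CUBIC))
E
```

```text
tcp [0.4625 0.1357 0.2269] yaw 11.98 w 0.0858 F [-0.   0.2 -0.8] t 11.175
shift [0.597  0.3573 0.1073] turn [ 0.0001  0.0003 -0.0251]
```

View pics/s7.png

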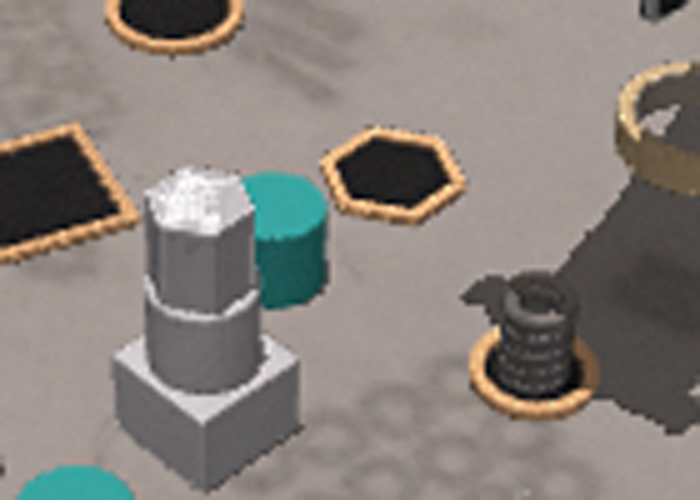

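apply_moves([
  [[0.15, 0.09, 0], [0, 0, -0.01]],
  [[0.35, 0.21, 0.05], [0, 0, -0.025]],
  [[0.55, 0.33, 0.107], [0, 0, -0.025]],
  [[0.597, 0.3573, 0.107], [0, 0, -0.025]],
  [[0.597, 0.3573, 0.107], [0, 0, -0.025]],
  [[0.597, 0.3573, 0.107], [0, 0, -0.025]],
  [[0.597, 0.3573, 0.107], [0, 0, -0.025]],
])

```text
clock: 12.1
tcp_pos: [0.6266, 0.0807, 0.2015]
orientation: [3.109, 0.453, 0.0]
contact_force: [0.0, -0.3, 0.1]
grip_width: 0.0852
gripper_force: 0.0
```

```bash
python3 - <<'E'
from h import *
go(.627,.0793,.122,16.5)
E
```

```text
tcp [0.6266 0.0807 0.2015] yaw 16.59 w 0.0852 F [ 0.  -0.3  0.1] t 12.1
shift [-1.000e-04  5.900e-03  3.182e-01] turn [ 0.     -0.0001  0.0005]
```

apply_moves([
  [[0, 0.003, 0.15], [0, 0, 0]],
  [[0, 0.003, 0.27], [0, 0, 0]],
  [[0, 0.003, 0.318], [0, 0, 0]],
  [[0, 0.003, 0.318], [0, 0, 0]],
  [[0, 0.003, 0.318], [0, 0, 0]],
])

```text
clock: 12.72
tcp_pos: [0.6287, 0.0794, 0.123]
orientation: [-3.109, -0.451, -0.004]
contact_force: [0.7, -0.7, -0.1]
grip_width: 0.0853
gripper_force: 0.0
```

apply_moves([
  [[0, 0, 0], [0, 0, 0]],
  [[0, 0, 0], [0, 0, 0]],
  [[0, 0, 0], [0, 0, 0]],
  [[0, 0, 0], [0, 0, 0]],
  [[0, 0, 0], [0, 0, 0]],
  [[0, 0, 0], [0, 0, 0]],
  [[0, 0, 0], [0, 0, 0]],
  [[0, 0, 0], [0, 0, 0]],
], jaw=-0.2, newtons=30)

```text
clock: 13.72
tcp_pos: [0.6282, 0.0792, 0.1223]
orientation: [3.109, 0.45, 0.001]
contact_force: [-0.6, 0.4, 5.4]
grip_width: 0.0452
gripper_force: 31.1
```

```bash
python3 - <<'E'
from h import *
go(.627,.0793,.122,16.5)
E
```

```text
tcp [0.6282 0.0792 0.1223] yaw 16.48 w 0.0452 F [-0.6  0.4  5.4] t 13.725
shift [-0.0043 -0.0019  0.0011] turn [ 0.     -0.0003 -0.0001]
```

apply_moves([
  [[0, 0, -0.05], [0, 0, 0]],
  [[0, 0, -0.15], [0, 0, 0]],
  [[0, 0, -0.24], [0, 0, 0]],
  [[0, 0, -0.24], [0, 0, 0]],
  [[0, 0, -0.24], [0, 0, 0]],
])

```text
clock: 14.35
tcp_pos: [0.6271, 0.0787, 0.1805]
orientation: [3.109, 0.45, -0.002]
contact_force: [-0.2, -0.5, -3.5]
grip_width: 0.0453
gripper_force: 31.6
```

```bash
python3 - <<'E'
from h import *
go(.437,-.034,.182,16.5)
E
```

```text
tcp [0.6271 0.0787 0.1805] yaw 16.49 w 0.0453 F [-0.2 -0.5 -3.5] t 14.35
shift [-0.8571  0.2163 -0.0048] turn [ 0.      0.0005 -0.0001]
```

apply_moves([
  [[-0.08, 0.02, 0], [0, 0, 0]],
  [[-0.22, 0.055, 0], [0, 0, 0]],
  [[-0.39, 0.1, 0], [0, 0, 0]],
  [[-0.56, 0.14, 0], [0, 0, 0]],
  [[-0.7, 0.177, 0], [0, 0, 0]],
  [[-0.81, 0.204, 0], [0, 0, 0]],
  [[-0.857, 0.216, 0], [0, 0, 0]],
  [[-0.857, 0.216, 0], [0, 0, 0]],
  [[-0.857, 0.216, 0], [0, 0, 0]],
  [[-0.857, 0.216, 0], [0, 0, 0]],
])

```text
clock: 15.6
tcp_pos: [0.4386, -0.0328, 0.1815]
orientation: [-3.108, -0.452, -0.001]
contact_force: [0.5, -0.6, -2.7]
grip_width: 0.0455
gripper_force: 31.7
```

```bash
python3 - <<'E'
from h import *
go(.437,-.034,.03,16.5)
E
```

```text
tcp [ 0.4386 -0.0328  0.1815] yaw 16.55 w 0.0455 F [ 0.5 -0.6 -2.7] t 15.6
shift [-0.0077  0.0029  0.6058] turn [-0.0001 -0.0002  0.0003]
```

apply_moves([
  [[-0.006, 0.003, 0.1], [0, 0, 0]],
  [[-0.006, 0.003, 0.28], [0, 0, 0]],
  [[-0.006, 0.003, 0.44], [0, 0, 0]],
  [[-0.006, 0.003, 0.55], [0, 0, 0]],
  [[-0.006, 0.003, 0.6], [0, 0, 0]],
  [[-0.006, 0.003, 0.605], [0, 0, 0]],
  [[-0.006, 0.003, 0.605], [0, 0, 0]],
  [[-0.006, 0.003, 0.605], [0, 0, 0]],
])

```text
clock: 16.6
tcp_pos: [0.4374, -0.0348, 0.0311]
orientation: [3.109, 0.45, 0.003]
contact_force: [-0.7, 0.2, -3.0]
grip_width: 0.0455
gripper_force: 31.7
```

```bash
python3 - <<'E'
from h import *
from bench import grab_frame
np.set_printoptions(precision=4,suppress=True)
go(.437,-.034,.026,16.5)
S=grab_frame("scene");T=grab_frame("top");pickle.dump((S,T),open("st8.pkl","wb"))
a=cv2.resize(S["frame"][150:230,310:390,::-1],None,fx=5,fy=5,interpolation=cv2.INTER_CUBIC)
b=cv2.resize(T["frame"][160:240,250:330,::-1],None,fx=5,fy=5,interpolation=cv2.INTER_CUBIC)
cv2.imwrite("pics/st8.png",np.hstack([a,b]))
E
```

```text
tcp [ 0.4374 -0.0348  0.0311] yaw 16.48 w 0.0455 F [-0.7  0.2 -3. ] t 16.6
shift [-0.0006 -0.0034  0.0205] turn [ 0.0003 -0.0006 -0.0001]
```

View pics/st8.png

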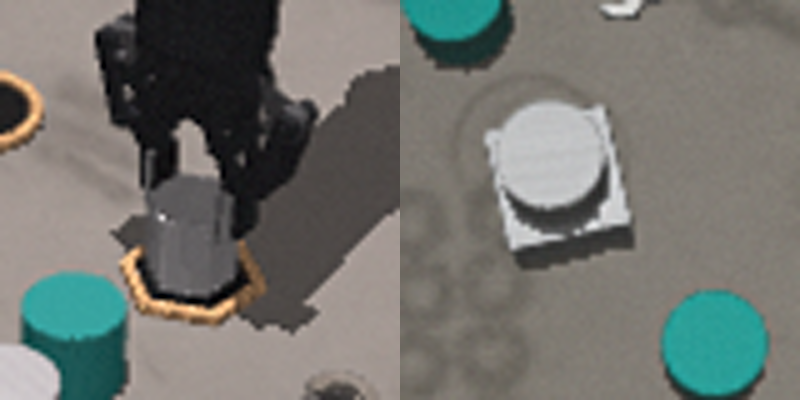

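apply_moves([
  [[0, -0.001, 0.008], [0, 0, 0]],
  [[0, -0.001, 0.016], [0, 0, 0]],
  [[0, -0.001, 0.021], [0, 0, 0]],
  [[0, -0.001, 0.022], [0, 0, 0]],
  [[0, -0.001, 0.022], [0, 0, 0]],
])

```text
clock: 17.32
tcp_pos: [0.4364, -0.0345, 0.0261]
orientation: [3.108, 0.45, -0.0]
contact_force: [-8.3, -0.2, 25.3]
grip_width: 0.0459
gripper_force: 34.5
```

```bash
python3 - <<'E'
from h import *
np.set_printoptions(precision=4,suppress=True)
S,T=pickle.load(open("st8.pkl","rb"))
go(.437,-.034,.026,16.5)
print(onplane(T,[[150/5+250,155/5+160]],.1))
# disc top ellipse: bright smooth blob
m=(T["frame"].min(2)>165).astype(np.uint8); m[:,:265]=0;m[:,300:]=0;m[:178]=0;m[215:]=0
print(m[175:215,265:300].sum(), m[178:205].sum(1))
c=(np.array([(607,107),(630,220),(517,248),(490,135)])-(400,0))/5+(250,160)
P=onplane(T,c,.05);print(P[:,:2],P.mean(0)); d=np.diff(np.vstack([P,P[:1]]),axis=0);print(np.degrees(np.arctan2(d[:,1],d[:,0]))%90)
E
```

```text
tcp [ 0.4364 -0.0345  0.0261] yaw 16.49 w 0.0459 F [-8.3 -0.2 25.3] t 17.325
shift [ 0.0028 -0.0014  0.0004] turn [ 0.0004  0.0001 -0.0001]
[[0.6299 0.0795 0.1   ]]
479 [ 0  0  0 12 17 19 20 20 24 25 25 24 25 24 23 23 23 22 22 19 18 15 13  7
  8  8 10]
[[0.666  0.0526]
 [0.6049 0.0416]
 [0.5915 0.1008]
 [0.6522 0.1145]] [0.6287 0.0774 0.05  ]
[10.2272 12.7779 12.7138 12.5554]
```

apply_moves([
  [[0, 0, -0.003], [0, 0, 0]],
  [[0, 0, -0.003], [0, 0, 0]],
  [[0, 0, -0.003], [0, 0, 0]],
  [[0, 0, -0.003], [0, 0, 0]],
  [[0, 0, -0.003], [0, 0, 0]],
  [[0, 0, -0.003], [0, 0, 0]],
  [[0, 0, -0.003], [0, 0, 0]],
], jaw=1)

```text
clock: 18.2
tcp_pos: [0.4364, -0.0345, 0.0254]
orientation: [3.109, 0.45, -0.0]
contact_force: [-0.4, 0.2, -1.2]
grip_width: 0.0853
gripper_force: 0.0
```

apply_moves([
  [[0, 0, -0.1], [0, 0, 0]],
  [[0, 0, -0.3], [0, 0, 0]],
  [[0, 0, -0.5], [0, 0, 0]],
  [[0, 0, -0.6], [0, 0, 0]],
  [[0, 0, -0.6], [0, 0, 0]],
])

```text
clock: 18.82
tcp_pos: [0.4377, -0.0346, 0.1773]
orientation: [3.108, 0.45, 0.007]
contact_force: [-0.4, -0.1, -0.4]
grip_width: 0.0853
gripper_force: 0.0
```

```bash
python3 - <<'E'
from h import *
go(.627,.0803,.15,12.5)
E
```

```text
tcp [ 0.4377 -0.0346  0.1773] yaw 16.46 w 0.0853 F [-0.4 -0.1 -0.4] t 18.825
shift [ 0.8558 -0.2265  0.1119] turn [ 0.0006 -0.0013  0.022 ]
```

apply_moves([
  [[0.2, -0.05, 0], [0, 0, 0.01]],
  [[0.45, -0.12, 0], [0, 0, 0.022]],
  [[0.7, -0.185, 0.05], [0, 0, 0.022]],
  [[0.855, -0.226, 0.11], [0, 0, 0.022]],
  [[0.855, -0.226, 0.11], [0, 0, 0.022]],
  [[0.855, -0.226, 0.11], [0, 0, 0.022]],
  [[0.855, -0.226, 0.11], [0, 0, 0.022]],
  [[0.855, -0.226, 0.11], [0, 0, 0.022]],
])

```text
clock: 19.82
tcp_pos: [0.625, 0.0794, 0.1485]
orientation: [3.122, 0.341, 0.001]
contact_force: [0.3, -0.8, -0.1]
grip_width: 0.0854
gripper_force: 0.0
```

```bash
python3 - <<'E'
from h import *
go(.627,.0803,.072,12.5)
E
```

```text
tcp [0.625  0.0794 0.1485] yaw 12.47 w 0.0854 F [ 0.3 -0.8 -0.1] t 19.825
shift [ 0.0085 -0.002   0.3062] turn [ 0.0002 -0.0002 -0.0002]
```

apply_moves([
  [[0.008, -0.003, 0.1], [0, 0, 0]],
  [[0.008, -0.003, 0.23], [0, 0, 0]],
  [[0.008, -0.003, 0.3], [0, 0, 0]],
  [[0.008, -0.003, 0.305], [0, 0, 0]],
  [[0.008, -0.003, 0.305], [0, 0, 0]],
  [[0.008, -0.003, 0.305], [0, 0, 0]],
])

```text
clock: 20.58
tcp_pos: [0.628, 0.0817, 0.073]
orientation: [-3.123, -0.342, -0.003]
contact_force: [0.1, 0.4, 0.5]
grip_width: 0.0855
gripper_force: 0.0
```

apply_moves([
  [[0, 0, 0], [0, 0, 0]],
  [[0, 0, 0], [0, 0, 0]],
  [[0, 0, 0], [0, 0, 0]],
  [[0, 0, 0], [0, 0, 0]],
  [[0, 0, 0], [0, 0, 0]],
  [[0, 0, 0], [0, 0, 0]],
  [[0, 0, 0], [0, 0, 0]],
  [[0, 0, 0], [0, 0, 0]],
], jaw=0, newtons=40)

```text
clock: 21.58
tcp_pos: [0.6277, 0.0809, 0.0726]
orientation: [3.122, 0.342, 0.002]
contact_force: [-0.2, -2.3, 5.9]
grip_width: 0.053
gripper_force: 41.4
```

```bash
python3 - <<'E'
from h import *
go(.627,.0803,.072,12.5)
E
```

```text
tcp [0.6277 0.0809 0.0726] yaw 12.49 w 0.053 F [-0.2 -2.3  5.9] t 21.575
shift [-0.0033  0.0015  0.0025] turn [ 0.0003 -0.0003 -0.0001]
```

apply_moves([
  [[0, 0, -0.02], [0, 0, 0]],
  [[0, 0, -0.04], [0, 0, 0]],
  [[0, 0, -0.04], [0, 0, 0]],
  [[0, 0, -0.04], [0, 0, 0]],
])

```text
clock: 22.08
tcp_pos: [0.6269, 0.0815, 0.0815]
orientation: [3.123, 0.343, -0.0]
contact_force: [-0.7, -0.6, -2.9]
grip_width: 0.0537
gripper_force: 42.6
```

```bash
python3 - <<'E'
from h import *
from bench import grab_frame
go(.627,.0803,.072,12.5)
S=grab_frame("scene");pickle.dump(S,open("s9.pkl","wb"))
cv2.imwrite("pics/s9.png",cv2.resize(S["frame"][160:250,270:350,::-1],None,fx=6.5,fy=6.5,interpolation=cv2.INTER_CUBIC))
E
```

```text
tcp [0.6269 0.0815 0.0815] yaw 12.53 w 0.0537 F [-0.7 -0.6 -2.9] t 22.075
shift [-0.0008  0.0048  0.0381] turn [-0.      0.0001  0.0002]
```

View pics/s9.png

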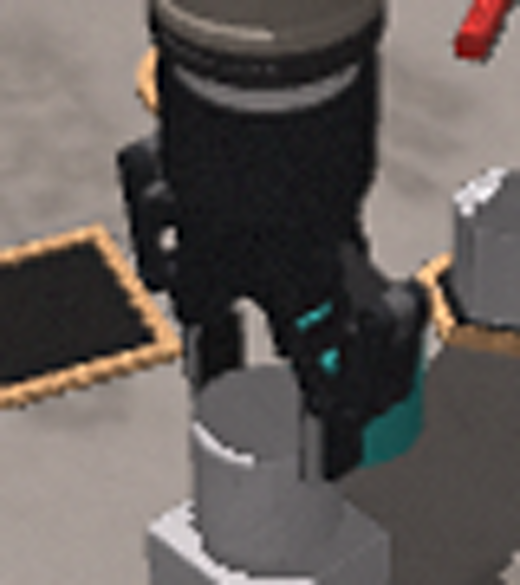

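apply_moves([
  [[0, 0, -0.05], [0, 0, 0]],
  [[0, 0, -0.15], [0, 0, 0]],
  [[0, 0, -0.25], [0, 0, 0]],
  [[0, 0, -0.28], [0, 0, 0]],
  [[0, 0, -0.28], [0, 0, 0]],
  [[0, 0, -0.28], [0, 0, 0]],
])

```text
clock: 22.88
tcp_pos: [0.6264, 0.0812, 0.1506]
orientation: [3.123, 0.343, -0.003]
contact_force: [-1.0, -1.3, -2.5]
grip_width: 0.0535
gripper_force: 42.8
```

```bash
python3 - <<'E'
from h import *
go(.461,-.237,.15,12.5)
E
```

```text
tcp [0.6264 0.0812 0.1506] yaw 12.53 w 0.0535 F [-1.  -1.3 -2.5] t 22.875
shift [-0.9219  1.0991  0.0042] turn [0.     0.0006 0.0001]
```

apply_moves([
  [[-0.06, 0.07, 0], [0, 0, 0]],
  [[-0.18, 0.21, 0], [0, 0, 0]],
  [[-0.31, 0.37, 0], [0, 0, 0]],
  [[-0.45, 0.53, 0], [0, 0, 0]],
  [[-0.58, 0.69, 0], [0, 0, 0]],
  [[-0.7, 0.83, 0], [0, 0, 0]],
  [[-0.78, 0.93, 0], [0, 0, 0]],
  [[-0.82, 0.98, 0], [0, 0, 0]],
  [[-0.82, 0.98, 0], [0, 0, 0]],
  [[-0.82, 0.98, 0], [0, 0, 0]],
])

```text
clock: 24.12
tcp_pos: [0.4808, -0.2005, 0.1517]
orientation: [-3.122, -0.346, -0.001]
contact_force: [-0.4, -0.3, -3.2]
grip_width: 0.0532
gripper_force: 42.8
```

```bash
python3 - <<'E'
from h import *
go(.461,-.237,.032,12.5)
E
```

```text
tcp [ 0.4808 -0.2005  0.1517] yaw 12.64 w 0.0532 F [-0.4 -0.3 -3.2] t 24.125
shift [-0.1097  0.1253  0.4787] turn [-0.0002 -0.0002  0.0008]
```

apply_moves([
  [[-0.05, 0.06, 0], [0, 0, 0.0007]],
  [[-0.11, 0.125, 0.02], [0, 0, 0.0007]],
  [[-0.11, 0.125, 0.12], [0, 0, 0.0007]],
  [[-0.11, 0.125, 0.28], [0, 0, 0.0007]],
  [[-0.11, 0.125, 0.4], [0, 0, 0.0007]],
  [[-0.11, 0.125, 0.465], [0, 0, 0.0007]],
  [[-0.11, 0.125, 0.475], [0, 0, 0.0007]],
  [[-0.11, 0.125, 0.475], [0, 0, 0.0007]],
  [[-0.11, 0.125, 0.475], [0, 0, 0.0007]],
])

```text
clock: 25.25
tcp_pos: [0.461, -0.2389, 0.0341]
orientation: [3.122, 0.339, 0.003]
contact_force: [1.0, 0.2, -2.2]
grip_width: 0.0531
gripper_force: 42.8
```

```bash
python3 - <<'E'
from h import *
from bench import grab_frame
np.set_printoptions(precision=4,suppress=True)
go(.461,-.237,.026,12.5)
S=grab_frame("scene");pickle.dump(S,open("s10.pkl","wb"))
im=S["frame"][140:190,280:335]
hsv=cv2.cvtColor(im,cv2.COLOR_RGB2HSV)
wood=cv2.inRange(hsv,(8,90,90),(25,255,255))>0; dark=im.max(2)<50; 
grey=(hsv[...,1]<40)&(im.max(2)>60)&(im.max(2)<140)
for r in range(10,50): print(140+r,"".join("o" if wood[r,c] else "#" if dark[r,c] else "+" if grey[r,c] else "." for c in range(55)))
E
```

```text
tcp [ 0.461  -0.2389  0.0341] yaw 12.4 w 0.0531 F [ 1.   0.2 -2.2] t 25.25
shift [ 0.0016 -0.0076  0.0322] turn [ 0.0004 -0.0006 -0.0006]
150 ..++..........++#####+.....+###++########+.............
151 ..............++#####+..+...#############+.............
152 ..............++###.++++++++#############+.............
153 ..............++#+++++++++++.##########+...............
154 ...............+.++++++++++++########+.................
155 ...............+++++++++++++.+#####+.................++
156 ................++++++++++++.++####+..............+++++
157 ................++++++++++++.++####+..........+++++++++
158 .................++++++++++++++####+.....+.++++++++++++
159 ...............+..+++++++++++++####++++++++++++++++++++
160 ...............++...+++++++++++#####+++++++++++++++++++
161 ...............++++.+..++++++++#####+++++++++++++++++++
162 ...............++++++++++++++++####++++++++++++++++++++
163 .............++++++++++++++++++##.+++++++++++++++++++++
164 ............+++++++++++++++++++++++++++++++++++++++++++
165 ............++++++++++++++++++++++.++++++++++++++++++++
16
[... 737 characters left out ...]
oooooooooooooooooooo.++++++++++..+++++..
179 .....+..........ooooooooooooooooo.++++++++++++.+++...++
180 ....................oooooooooo.....+.++++++.+....+.+..+
181 .....................................+.++++++......++++
182 ........................................++..+++.......+
183 ...+........................................+++++......
184 .............................................++++......
185 ...............................................++++....
186 ....++............................................+++..
187 ..+..+............................................++.++
188 ...................................................++++
189 ...........+........................................+++
```

```bash
python3 - <<'E'
from h import *
from scipy.optimize import fsolve
np.set_printoptions(precision=4,suppress=True)
S=pickle.load(open("s10.pkl","rb")); a=np.linspace(0,2*np.pi,181)
def ext(c,z=.0115):
    p=proj(S,np.c_[c[0]+.028*np.cos(a),c[1]+.028*np.sin(a),0*a+z]); return np.array([(p[:,0].min()+p[:,0].max())/2,p[:,1].max()])
print(ext((.4594,-.2388)),fsolve(lambda c:ext(c)-(304.0,174.6),(.46,-.238)),fsolve(lambda c:ext(c)-(304.0,174.0),(.46,-.238)))
E
```

```text
[304.3303 174.9918] [ 0.4592 -0.2411] [ 0.4577 -0.2438]
```

apply_moves([
  [[0.001, -0.008, 0.01], [0, 0, 0]],
  [[0.001, -0.008, 0.02], [0, 0, 0]],
  [[0.001, -0.008, 0.028], [0, 0, 0]],
  [[0.001, -0.008, 0.03], [0, 0, 0]],
  [[0.001, -0.008, 0.031], [0, 0, 0]],
])

```text
clock: 25.92
tcp_pos: [0.4599, -0.2366, 0.0264]
orientation: [3.123, 0.339, -0.001]
contact_force: [-4.9, 2.1, 17.0]
grip_width: 0.0532
gripper_force: 44.5
```

Seated with 17 N of contact. Release, then rise.

apply_moves([
  [[0, 0, -0.002], [0, 0, 0]],
  [[0, 0, -0.002], [0, 0, 0]],
  [[0, 0, -0.002], [0, 0, 0]],
  [[0, 0, -0.002], [0, 0, 0]],
  [[0, 0, -0.002], [0, 0, 0]],
  [[0, 0, -0.002], [0, 0, 0]],
  [[0, 0, -0.002], [0, 0, 0]],
], jaw=1)

```text
clock: 26.8
tcp_pos: [0.4599, -0.2366, 0.0257]
orientation: [3.123, 0.339, 0.0]
contact_force: [0.4, -0.5, 0.7]
grip_width: 0.0852
gripper_force: 0.0
```

apply_moves([
  [[0, 0, -0.1], [0, 0, 0]],
  [[0, 0, -0.3], [0, 0, 0]],
  [[0, 0, -0.46], [0, 0, 0]],
  [[0, 0, -0.46], [0, 0, 0]],
  [[0, 0, -0.46], [0, 0, 0]],
])

```text
clock: 27.42
tcp_pos: [0.4594, -0.2366, 0.1403]
orientation: [-3.123, -0.339, 0.001]
contact_force: [-0.9, -0.3, -1.0]
grip_width: 0.0854
gripper_force: 0.0
```

```bash
python3 - <<'E'
from h import *
from bench import grab_frame
np.set_printoptions(precision=4,suppress=True)
go(.626,.0795,.12,12.5)
for n in("scene","top"):
    f=grab_frame(n);pickle.dump(f,open(n+"11.pkl","wb"))
    x0,y0,x1,y1=(290,225,335,270) if n=="scene" else (264,174,302,218)
    # block bright top face
    hsv=cv2.cvtColor(f["frame"],cv2.COLOR_RGB2HSV)
    m=np.zeros((400,640),np.uint8); m[y0:y1,x0:x1]=((f["frame"].min(2)>165)*255)[y0:y1,x0:x1]
    c=max(cv2.findContours(m,cv2.RETR_EXTERNAL,cv2.CHAIN_APPROX_NONE)[0],key=cv2.contourArea)
    P=onplane(f,c[:,0],.05)[:,:2].astype(np.float32); M=cv2.moments(P)
    print(n,cv2.minAreaRect(P),M["m10"]/M["m00"],M["m01"]/M["m00"])
E
```

```text
tcp [ 0.4594 -0.2366  0.1403] yaw 12.39 w 0.0854 F [-0.9 -0.3 -1. ] t 27.425
shift [ 0.9223 -1.0917  0.0807] turn [-0.      0.0002 -0.0006]
scene ((0.6261489987373352, 0.07998677343130112), (0.06450291723012924, 0.06462472677230835), 12.081003189086914) 0.6262082643955473 0.08022107132457976
top ((0.6303359270095825, 0.08059711009263992), (0.06379438936710358, 0.06369021534919739), 11.862763404846191) 0.6303412439152057 0.08065246647756992
```

apply_moves([
  [[0.2, -0.23, 0], [0, 0, 0]],
  [[0.35, -0.42, 0], [0, 0, 0]],
  [[0.5, -0.6, 0], [0, 0, 0.002]],
  [[0.65, -0.77, 0], [0, 0, 0.002]],
  [[0.8, -0.95, 0.05], [0, 0, 0.002]],
  [[0.84, -1.0, 0.08], [0, 0, 0.002]],
  [[0.84, -1.0, 0.08], [0, 0, 0.002]],
  [[0.84, -1.0, 0.08], [0, 0, 0.002]],
])

```text
clock: 28.52
tcp_pos: [0.6106, 0.0502, 0.1201]
orientation: [3.123, 0.326, -0.003]
contact_force: [-0.5, -0.9, 0.0]
grip_width: 0.0849
gripper_force: 0.0
```

```bash
python3 - <<'E'
from h import *
go(.627,.0803,.022,12)
E
```

```text
tcp [0.6106 0.0502 0.1201] yaw 11.91 w 0.0849 F [-0.5 -0.9  0. ] t 28.525
shift [ 0.0897 -0.1046  0.3922] turn [ 0.0004  0.0006 -0.0005]
```

apply_moves([
  [[0.09, -0.105, 0.03], [0, 0, 0]],
  [[0.09, -0.105, 0.03], [0, 0, 0]],
  [[0.09, -0.105, 0.12], [0, 0, 0]],
  [[0.09, -0.105, 0.25], [0, 0, 0]],
  [[0.09, -0.105, 0.35], [0, 0, 0]],
  [[0.09, -0.105, 0.388], [0, 0, 0]],
  [[0.09, -0.105, 0.39], [0, 0, 0]],
  [[0.09, -0.105, 0.39], [0, 0, 0]],
])

```text
clock: 29.52
tcp_pos: [0.6286, 0.0827, 0.0244]
orientation: [3.124, 0.329, 0.003]
contact_force: [0.2, 0.3, 0.1]
grip_width: 0.0853
gripper_force: 0.0
```

apply_moves([
  [[0, 0, 0], [0, 0, 0]],
  [[0, 0, 0], [0, 0, 0]],
  [[0, 0, 0], [0, 0, 0]],
  [[0, 0, 0], [0, 0, 0]],
  [[0, 0, 0], [0, 0, 0]],
  [[0, 0, 0], [0, 0, 0]],
  [[0, 0, 0], [0, 0, 0]],
], jaw=0.2, newtons=50)

```text
clock: 30.4
tcp_pos: [0.629, 0.0818, 0.0249]
orientation: [3.123, 0.328, 0.003]
contact_force: [-1.0, -3.2, 7.7]
grip_width: 0.0644
gripper_force: 55.3
```

```bash
python3 - <<'E'
from h import *
go(.627,.0803,.08,12)
E
```

```text
tcp [0.629  0.0818 0.0249] yaw 11.99 w 0.0644 F [-1.  -3.2  7.7] t 30.4
shift [-0.0087  0.0048 -0.2202] turn [ 0.0007 -0.0006 -0.0001]
```

apply_moves([
  [[0, 0, -0.04], [0, 0, 0]],
  [[0, 0, -0.13], [0, 0, 0]],
  [[0, 0, -0.22], [0, 0, 0]],
  [[0, 0, -0.24], [0, 0, 0]],
  [[0, 0, -0.24], [0, 0, 0]],
])

```text
clock: 31.02
tcp_pos: [0.6278, 0.0831, 0.0836]
orientation: [3.124, 0.33, 0.001]
contact_force: [-0.2, 0.2, -6.5]
grip_width: 0.0643
gripper_force: 58.2
```

```bash
python3 - <<'E'
from h import *
go(.620,-.125,.085,-6.65)
E
```

```text
tcp [0.6278 0.0831 0.0836] yaw 12.05 w 0.0643 F [-0.2  0.2 -6.5] t 31.025
shift [-0.2041  0.8075 -0.0058] turn [ 0.000e+00 -1.000e-04  1.039e-01]
```

apply_moves([
  [[-0.01, 0.06, 0], [0, 0, 0.01]],
  [[-0.04, 0.18, 0], [0, 0, 0.025]],
  [[-0.08, 0.33, 0], [0, 0, 0.045]],
  [[-0.12, 0.48, 0], [0, 0, 0.065]],
  [[-0.16, 0.62, 0], [0, 0, 0.085]],
  [[-0.19, 0.74, 0], [0, 0, 0.098]],
  [[-0.204, 0.805, 0], [0, 0, 0.1039]],
  [[-0.204, 0.8075, 0], [0, 0, 0.1039]],
  [[-0.204, 0.8075, 0], [0, 0, 0.1039]],
  [[-0.204, 0.8075, 0], [0, 0, 0.1039]],
])

```text
clock: 32.28
tcp_pos: [0.6203, -0.1228, 0.0832]
orientation: [-3.135, 0.178, -0.0]
contact_force: [-0.4, -0.3, -6.7]
grip_width: 0.0641
gripper_force: 58.2
```

```bash
python3 - <<'E'
from h import *
go(.620,-.125,.036,-6.65)
E
```

```text
tcp [ 0.6203 -0.1228  0.0832] yaw -6.5 w 0.0641 F [-0.4 -0.3 -6.7] t 32.275
shift [-0.      0.0089  0.1888] turn [-0.0004  0.      0.0008]
```

apply_moves([
  [[0, 0.007, 0.05], [0, 0, 0.0005]],
  [[0, 0.007, 0.12], [0, 0, 0.0005]],
  [[0, 0.007, 0.175], [0, 0, 0.0005]],
  [[0, 0.007, 0.188], [0, 0, 0.0005]],
  [[0, 0.007, 0.188], [0, 0, 0.0005]],
  [[0, 0.007, 0.188], [0, 0, 0.0005]],
])

```text
clock: 33.02
tcp_pos: [0.6204, -0.1268, 0.0368]
orientation: [3.136, -0.185, 0.002]
contact_force: [0.1, -0.2, -5.0]
grip_width: 0.0642
gripper_force: 58.1
```

```bash
python3 - <<'E'
from h import *
from bench import grab_frame
go(.620,-.125,.0289,-6.65)
S=grab_frame("scene");pickle.dump(S,open("s12.pkl","wb"))
im=S["frame"][180:230,248:305]
hsv=cv2.cvtColor(im,cv2.COLOR_RGB2HSV)
wood=cv2.inRange(hsv,(8,90,90),(25,255,255))>0; dark=im.max(2)<50
for r in range(4,48): print(180+r,"".join("o" if wood[r,c] else "#" if dark[r,c] else "+" if im[r,c].max()>190 else "-" if hsv[r,c,1]<12 else "." for c in range(57)))
q=[(.6174+.033*(a*np.cos(t)-b*np.sin(t)),-.1264+.033*(a*np.sin(t)+b*np.cos(t)),.0115) for t in [np.radians(-6.65)] for a,b in((1,-1),(1,1),(-1,1))]
print(proj(S,q).round(1))
E
```

```text
tcp [ 0.6204 -0.1268  0.0368] yaw -6.75 w 0.0642 F [ 0.1 -0.2 -5. ] t 33.025
shift [-0.0026 -0.0068  0.0315] turn [-0.     -0.0004 -0.0006]
184 ...................####################..................
185 ...................####################..................
186 ...................##.----#############..................
187 ...................-------#############..................
188 ...............-----------#############..................
189 ............+++--------.--.###########...................
190 ............-++++---------.###########...................
191 ............--+++-----.----############..................
192 .............-+++----------############..................
193 ..............-++------------######------................
194 .............--+++-----.------#####------................
195 .............---+++-.---------#####-------...............
196 .............----++-----------#####..------..............
197 .............----++++---------#####----.---..............
198 .............---.-++++++------#####-----.--..............
199 .............-----++++++++
[... 1113 characters left out ...]
######oooooooooooo................
218 ...............oooo#######ooooooooooo....................
219 ................ooo###oooooooooooo.......................
220 .................oooooooooooooo..........................
221 .................oooooooooo..............................
222 ..................oooooo.................................
223 ..................oo.....................................
224 .........................................................
225 .........................................................
226 .........................................................
227 .........................................................
[[260.5 202.7]
 [268.6 216.6]
 [291.1 210. ]]
```

apply_moves([
  [[0, -0.006, 0.01], [0, 0, 0]],
  [[0, -0.006, 0.02], [0, 0, 0]],
  [[0, -0.006, 0.028], [0, 0, 0]],
  [[0, -0.006, 0.031], [0, 0, 0]],
  [[0, -0.006, 0.032], [0, 0, 0]],
])

```text
clock: 33.7
tcp_pos: [0.6199, -0.1252, 0.029]
orientation: [3.136, -0.185, -0.001]
contact_force: [-5.2, 0.4, 6.7]
grip_width: 0.0643
gripper_force: 59.6
```

apply_moves([
  [[0, 0, 0.001], [0, 0, 0]],
  [[0, 0, 0], [0, 0, 0]],
  [[0, 0, 0], [0, 0, 0]],
  [[0, 0, 0], [0, 0, 0]],
  [[0, 0, 0], [0, 0, 0]],
  [[0, 0, 0], [0, 0, 0]],
  [[0, 0, 0], [0, 0, 0]],
], jaw=1)

```text
clock: 34.58
tcp_pos: [0.62, -0.1253, 0.0282]
orientation: [3.136, -0.185, -0.0]
contact_force: [0.7, 0.3, -0.4]
grip_width: 0.0855
gripper_force: 0.0
```

apply_moves([
  [[0, 0, -0.05], [0, 0, 0]],
  [[0, 0, -0.2], [0, 0, 0]],
  [[0, 0, -0.4], [0, 0, 0]],
  [[0, 0, -0.6], [0, 0, 0]],
  [[0, 0, -0.6], [0, 0, 0]],
  [[0, 0, -0.6], [0, 0, 0]],
  [[0, 0, -0.6], [0, 0, 0]],
])

```text
clock: 35.45
tcp_pos: [0.619, -0.1252, 0.1768]
orientation: [-3.136, 0.185, 0.004]
contact_force: [0.3, 0.7, -0.2]
grip_width: 0.0856
gripper_force: 0.0
```

```bash
python3 - <<'E'
from h import *
from bench import grab_frame
go(.620,-.125,.2,-6.65)
S=grab_frame("scene");T=grab_frame("top")
for nm,f,x0,y0,x1,y1,z in(("blockS",S,250,180,305,235,.054),("discS",S,285,140,325,185,.054),("discT",T,380,230,425,275,.054),("hexT",T,308,245,345,285,.054),("hexS",S,325,170,372,220,.054)):
    im=f["frame"]; sub=im[y0:y1,x0:x1]; hsv=cv2.cvtColor(sub,cv2.COLOR_RGB2HSV)
    m=((hsv[...,1]<20)&(sub.min(2)>150)).astype(np.uint8)*255
    cs=cv2.findContours(m,cv2.RETR_EXTERNAL,cv2.CHAIN_APPROX_NONE)[0]
    c=max(cs,key=cv2.contourArea) if cs else None
    if c is None: print(nm,"none"); continue
    P=onplane(f,c[:,0]+(x0,y0),z)[:,:2].astype(np.float32);print(nm,cv2.minAreaRect(P))
E
```

```text
tcp [ 0.619  -0.1252  0.1768] yaw -6.75 w 0.0856 F [ 0.3  0.7 -0.2] t 35.45
shift [ 0.0036 -0.0014 -0.0926] turn [-0.      0.0008 -0.0005]
blockS ((0.6315064430236816, -0.12688158452510834), (0.06564043462276459, 0.03532126918435097), 83.89534759521484)
discS ((0.4591776430606842, -0.23689351975917816), (0.04896620661020279, 0.05173436179757118), 58.53805923461914)
discT ((0.4632536768913269, -0.23212853074073792), (0.051902782171964645, 0.04708322882652283), 14.68714714050293)
hexT ((0.4410971701145172, -0.032915856689214706), (0.04282425343990326, 0.046619854867458344), 42.987281799316406)
hexS ((0.4355759918689728, -0.03340984880924225), (0.04831656441092491, 0.04523575305938721), 73.5375747680664)
```

```bash
python3 -c "
from bench import job
print(job.hand_in())"
```

```text
the job is handed in; nothing more can be done
None
```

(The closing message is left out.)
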